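Hang the washed handled pot upside down on the drying peg

ROBOT

A 6-joint arm with a two-finger parallel gripper is mounted at the origin on the work surface. World frame = base frame: x ahead of the robot, y to its left, z up, the work surface at z = 0. Lengths are in m, angles in rad, forces in N, time in s.
With the tool pointing down it reaches from about 0.325 to 0.9 m from the base axis. Payload 6.1 kg.
Tool frame: the origin (TCP) lies midway between the tips of the shut fingers; the grasp point (between the pads) lies 19 mm behind it; z points along the fingers, y is the line along which they close (so a half turn about z gives the same grasp; the last joint's range is limited). The gripper opens to 85 mm and grips with 20 to 120 N. Pads are 22 mm wide; open, the fingers measure 114 mm over their backs; the gripper's body (76 mm by 85 mm) begins 54 mm behind the grasp point. The pads swing forward as they close: fully open they stand 13 mm farther back than shut.
Start: joints at [-1.319, 0.22, 1.526, -0, 1.395, -0.126], TCP at [0.231, -0.581, 0.231] pointing down, gripper open.
Joint ranges: [-2.98, 2.98], [-0.91, 2.08], [0.09, 2.57], [-1.24, 4.39], [0.2, 2.65], [-2.68, 2.68]. Speed limits (rad/s): [2.57, 2.57, 3.01, 3.14, 3.14, 3.14].

INTERFACE

Orientations are given as [roll, pitch, yaw] about the fixed x, y, z axes, in that order (R = Rz(yaw) Ry(pitch) Rx(roll)).
In Python, from plant import movep, move_l, set_joints, gripper_to, hold, inverse_kinematics, observe, get_image, get_calibration, Unreachable, job_done gives the robot as it stands. Calls block until the motion is done:
- movep(position, orientation): joint-space move of the TCP to a pose.
- move_l(position, feed=0.15, rotation=None, max_force=None): straight line of the TCP; rotation=None keeps the orientation; feed is the mean speed in m/s. With max_force (N) it stops when the force on the tool has changed by that much, and returns True; else False.
- set_joints(angles): joint-space move.
- gripper_to(opening, f_grip=None): finger opening in m; f_grip is the grip in N (None keeps the last); returns when the fingers have stopped.
- hold(seconds).
- inverse_kinematics(position, orientation): joint angles nearest the present ones, or None.
- observe(): the state.
- get_image(name): name is "scene" or "side" or "wrist"; returns (picture, depth): 384x512x3 uint8, red, green, blue; 384x512 float32, m along the optical axis (not along the pixel's ray), 0 where there is no reading.
- get_calibration(name): a dict with "intrinsics" (3x3 intrinsics, pixels), "dist_coeffs" ([k1, k2, p1, p2, k3] as OpenCV has them; the pictures are not rectified), "world_from_camera" (4x4, takes a point from camera to world coordinates). Camera axes: x right, y down, z forward; pixel columns grow to the right and rows downward; lengths in m; the calibration is good to about 2 mm. A picture is of the moment at which its call begins: read the wrist's pose just before it. get_calibration takes no time and is no camera call; for the wrist camera it gives the pose at the moment of the call.
A pose or a line that the arm cannot do raises Unreachable and nothing moves.
- job_done(): hands the job in; it is judged then, once.
The state is a dict: "time_s": time; "q": joint angles; "joint_velocities": joint speeds; "joint_torque": joint torques, N m; "eef_pos": TCP position; "tcp_rot": TCP orientation; "ft_force": force on the tool from outside, world axes, zero at the start; "torque": the same for the moment, N m; "opening": finger opening in m; "grasp_force": force on a finger pad.
Only numpy, scipy, OpenCV 4.12 (cv2) and the standard library are available. Lean on these libraries where they do the work, as an engineer would, in place of code of your own. Each camera call takes 0.05 s, during which the arm holds its last target. There are 200 camera calls.

TASK

The washed teal pot should dry upside down on the wooden peg stand. Lift it off the counter by its handle, lay it on its side on the cork mat and let go of it, then take it again and turn it over onto the peg, lowering it until its rim rests flat on the stand's base before you let go. Leave the bento box, egg pan, soy dish and rice paddle where they are.

Things in the scene. Friction and masses are not known exactly. Their poses are not given: they have to be found in the camera images.
- pot: teal enamel pot, open square vessel 88 x 88 mm outside, 85 mm tall, walls 4 mm, too wide to grip across, about 0.2 kg, with a flat cream loop handle on its -x side. Starts upright on the counter. Origin: centre of its underside; z points out of the mouth, -x to the handle
- pot_handle (a point): centre of the handle's bar, at (-76, 0, 42.5) mm in the pot's frame; same axes as the pot. The loop, 12 mm thick along y, lies in the pot's xz plane: a bar 10 mm (x) x 60 mm (z), joined to the wall by two 9 mm high arms centred 25.5 mm above and below the bar's centre; 27 mm of free gap between bar and wall
- pot_mouth (a point): centre of the pot's open mouth, at rim height, 85 mm from the underside along the pot's z; same axes as the pot
- pot_middle (a point): middle of the pot's volume, 42.5 mm from the underside along the pot's z; same axes as the pot
- mat: square brown cork mat 140 x 140 x 4 mm, fixed on the counter. Origin: centre of its underside, at counter height; its top is 4 mm higher
- stand: drying stand, fixed on the counter: pale square wooden base 120 x 120 x 20 mm with one dark upright wooden peg in its centre, 26 mm in diameter, 60 mm tall above the base, its top tapering to 14 mm. Origin: centre of the underside of the base, at counter height; z up
- peg_foot (a point): point on the stand's axis at the top face of the base, where the peg rises (20 mm above the counter); the peg's tip is 60 mm higher
- bento: bystander: open pale blue plastic bento box 110 x 180 x 50 mm, origin at the centre of its underside
- pan: bystander: rectangular stainless steel egg pan 120 x 160 x 32 mm with a dark handle along its +y, reaching 230 mm from the pan's centre; origin at the centre of the pan's underside
- soy_dish: bystander: round white ceramic soy dish 90 mm in diameter, 20 mm high, origin at the centre of its underside
- paddle: bystander: wooden rice paddle, 9 mm thick, about 180 mm long along its x, round blade 64 mm wide on the +x end; origin on the underside near the middle
Mind the look-alikes: they are no part of the job. Of the things that look like the mat, take the one that is farthest to the robot's left at the start.

How it is judged:
By the outcome, as a careful person would: the job done as asked, in the order asked, and still so for the second after the job is handed in, with the robot touching nothing.
It also fails if it takes over 61 s, if anything falls off the work surface, if the arm or the gripper's body presses on something with over 40 N, if the wrist force passes 120 N, or if a joint passes its speed limit or range.

## Working session

There is one attempt and no reset: what is moved stays moved. The work goes in short steps, each a Python script; the robot and the scene stay as the last script left them, time stands still between calls to the robot, and variables do not carry over. Pictures are saved under pics/ and viewed, at most 10 in all, crops included, and the job is handed in when it is done.

```bash
ls; mkdir -p pics; cat > h.py <<'E'
import numpy as np, cv2
from plant import *
from scipy.spatial.transform import Rotation as R
def cloud(name):
    c=get_calibration(name); im,d=get_image(name)
    h,w=d.shape; u,v=np.meshgrid(np.arange(w),np.arange(h))
    p=cv2.undistortPoints(np.stack([u,v],-1).reshape(-1,1,2).astype(np.float32),c["intrinsics"],np.array(c["dist_coeffs"])).reshape(h,w,2)
    P=np.dstack([p*d[...,None],d]); T=np.array(c["world_from_camera"])
    W=P@T[:3,:3].T+T[:3,3]; W[d==0]=np.nan
    return im,d,W
E
python3 - <<'E'
from h import *
for n in ["scene","side"]:
    im,d,W=cloud(n); cv2.imwrite(f"pics/{n}0.png",im[...,::-1]); np.savez(f"{n}0.npz",im=im,W=W)
    print(n,np.array(get_calibration(n)["world_from_camera"]).round(3).tolist(), (d>0).mean())
print(observe())
E
```

```text
pics
scene [[0.683, 0.402, -0.61, 1.45], [0.731, -0.372, 0.573, -0.926], [0.003, -0.837, -0.547, 0.93], [0.0, 0.0, 0.0, 1.0]] 0.9952189127604166
side [[-0.696, -0.356, 0.623, -0.199], [-0.718, 0.334, -0.611, 0.644], [0.009, -0.873, -0.488, 0.65], [0.0, 0.0, 0.0, 1.0]] 0.9958140055338541
{'time_s': 0.1, 'q': array([-1.31911851e+00,  2.21136749e-01,  1.52752139e+00,  2.79466624e-06,
        1.39472923e+00, -1.26108744e-01]), 'joint_velocities': array([-0.00053799, -0.00071873, -0.00404505, -0.00117978,  0.00052606,
        0.00019402]), 'joint_torque': array([ 7.35973390e-04, -4.98245215e+01, -3.90546656e+01, -1.35784567e-04,
        5.71013879e-03,  3.30059743e-05]), 'eef_pos': array([ 0.23039067, -0.58037961,  0.2303021 ]), 'tcp_rot': array([-3.13981254e+00, -2.28458069e-04,  3.77785867e-01]), 'ft_force': array([ 0.30834822, -0.08822427,  0.27960893]), 'torque': array([0.01419444, 0.01768279, 0.0216082 ]), 'grasp_force': 0.0, 'opening': 0.08519955274326615}
```

View pics/scene0.png

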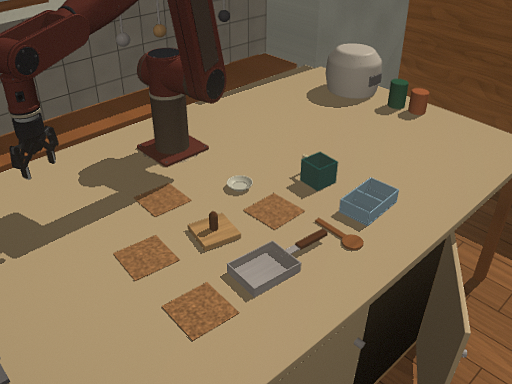

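View pics/side0.png

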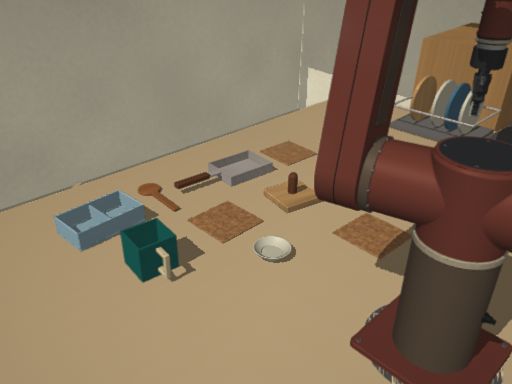

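The scene view shows four cork mats at about (163,199), (146,257), (200,310) and (274,211), with the stand at (214,230) and the pot at (319,171). The side view shows the pot at (150,248), with its handle at (167,262) facing the robot and the open mouth up. Next I'll get the metric poses.

```bash
cat > m.py <<'E'
from h import *
def rect(m,W,label):
    p=W[m][:,:2].astype(np.float32); p=p[~np.isnan(p).any(1)]
    if len(p)<30: return
    r=cv2.minAreaRect(p); z=W[m][:,2]
    print(label,len(p),np.round(r[0],4),np.round(r[1],4),round(r[2],1),"z",np.nanpercentile(z,[2,50,98]).round(4))
E
python3 - <<'E'
from m import *
for n in ["scene","side"]:
    f=np.load(f"{n}0.npz"); im,W=f["im"],f["W"]; hsv=cv2.cvtColor(im,cv2.COLOR_RGB2HSV); H,S,V=[hsv[...,i].astype(int) for i in range(3)]
    z=W[...,2]; reg=(W[...,0]>.2)&(W[...,0]<1.1)&(abs(W[...,1])<.8)
    print(n,"counter z",np.nanmedian(z[reg&(abs(z)<.02)]))
    def comps(m,l,mn=60):
        k,lab=cv2.connectedComponents(m.astype(np.uint8))
        for i in range(1,k):
            if (lab==i).sum()>mn: rect(lab==i,W,l)
    comps(reg&(S>115)&(V<185)&(H<16)&(z<.012)&(z>-.003),"mat",300)
    teal=(H>78)&(H<100)&(S>150)&reg
    comps(teal,"teal"); comps(teal&(z>.078),"tealrim",30)
    comps(reg&(z>.012)&(z<.026)&(S>60)&(H<30),"standbase/ paddle")
    comps(reg&(z>.028)&(z<.09)&(H<30),"tall brown",20)
    comps(reg&(z>.008)&(z<.14)&~((W[...,0]<.25)),"any",60)
E
```

```text
scene counter z 0.002163832880427652
mat 981 [ 0.2676 -0.2299] [0.1424 0.1363] 89.1 z [0.0024 0.0071 0.0111]
mat 1129 [ 0.5589 -0.0053] [0.145  0.1414] 0.5 z [0.0026 0.007  0.0113]
mat 326 [0.7774 0.0655] [0.0742 0.1723] 77.1 z [0.0023 0.0097 0.0119]
mat 1612 [ 0.4673 -0.4251] [0.1419 0.1521] 85.0 z [0.001  0.0054 0.0093]
mat 2340 [ 0.7326 -0.435 ] [0.1448 0.1424] 87.2 z [0.0013 0.0054 0.0094]
standbase/ paddle 968 [ 0.5189 -0.2184] [0.1226 0.1259] 77.4 z [0.0134 0.0223 0.0255]
tall brown 151 [ 0.5221 -0.2207] [0.0257 0.025 ] 29.6 z [0.0319 0.0604 0.0835]
tall brown 726 [ 0.7448 -0.1484] [0.3138 0.125 ] 85.5 z [0.0284 0.0334 0.0402]
any 1059 [0.5228 0.2328] [0.0994 0.129 ] 84.1 z [0.0101 0.0576 0.0883]
any 282 [0.3789 0.0091] [0.0866 0.0858] 62.3 z [0.0084 0.0164 0.0263]
any 1538 [0.7307 0.2348] [0.1531 0.1921] 4.9 z [0.0087 0.0323 0.0543]
any 100 [ 0.2875 -0.2301] [0.0728 0.0984] 0.3 z [0.0081 0.0093 0.0126]
any 1219 [ 0.5202 -0.2125] [0.1344 0.126 ] 77.3 z [0.0101 0.0227 0.0783]
any 394 [0.7723 0.0473] [0.1771 0.065 ] 1.9 z [0.0082 0.0109 0.015 ]
any 1532 [ 0.7459 -0.1487] [0.3141 
[... 646 characters left out ...]
] 83.5 z [0.0139 0.0208 0.0255]
tall brown 98 [ 0.7083 -0.2635] [0.0937 0.1805] 41.8 z [0.0282 0.0305 0.0341]
tall brown 333 [ 0.7442 -0.1443] [0.119  0.2909] 13.6 z [0.0281 0.0321 0.0365]
tall brown 171 [ 0.5168 -0.2124] [0.0238 0.0216] 61.5 z [0.0294 0.0563 0.0797]
tall brown 187 [0.4774 0.2397] [0.0142 0.0443] 78.6 z [0.0302 0.0634 0.0737]
any 1200 [ 0.7465 -0.1478] [0.3132 0.1316] 84.7 z [0.0087 0.0247 0.0357]
any 1119 [ 0.5199 -0.2139] [0.1229 0.1247] 78.3 z [0.0092 0.0194 0.0758]
any 226 [0.7758 0.0643] [0.0603 0.173 ] 77.4 z [0.0081 0.009  0.0115]
any 5238 [0.6347 0.2302] [0.3548 0.1824] 4.0 z [0.0097 0.0399 0.0847]
any 476 [0.3826 0.0097] [0.0878 0.0899] 61.3 z [0.0083 0.014  0.0215]
```

```bash
cat >> h.py <<'E'
POT=np.array([.5387,.2350,0.]); YAW=np.radians(-6.3); MAT=np.array([.560,-.004,.004]); STAND=np.array([.5190,-.2150,.020])
Rz=lambda a:R.from_euler('z',a).as_matrix()
Ry=lambda a:R.from_euler('y',a).as_matrix()
HB=np.array([-.076,0,.0425])
def upright(dz=0): return POT+[0,0,dz],Rz(YAW)
def lying(psi,dz=0):          # +x side down, middle over mat centre
    r=Rz(psi)@Ry(np.pi/2); return MAT+[0,0,.044+dz]-r@[0,0,.0425],r
def inv(psi,dz=0):            # upside down, mouth at the peg foot
    r=Rz(psi)@Ry(np.pi); return STAND+[0,0,.085+dz],r
def tool(pose,th,up,flip,back=0):   # th: tilt of the tool from pot -/+z towards +x
    p,r=pose; d=np.array([np.sin(th),0,(1 if up else -1)*np.cos(th)])
    y=np.array([0,-1. if flip else 1.,0]); M=np.stack([np.cross(y,d),y,d],1)
    return p+r@(HB+d*(.019-back)), R.from_matrix(r@M).as_euler('xyz')
E
cat > scan.py <<'E'
from h import *
D=np.radians
def ok(*a,**k):
    q=inverse_kinematics(*tool(*a,**k)); return None if q is None else np.array(q)
def allok(L):
    o=[]
    for a,b in L:
        q=ok(*a,back=b)
        if q is None: return None
        o.append(q)
    return o
ths=[20,35,50,65]; psis=range(-180,180,15)
g1={}
for th in ths:
  for f in (0,1):
    A=allok([((upright(),D(th),0,f),0),((upright(.12),D(th),0,f),0)])
    if not A: print("no up",th,f); continue
    for ps in psis:
      B=allok([((lying(D(ps)),D(th),0,f),0),((lying(D(ps),.1),D(th),0,f),0),((lying(D(ps)),D(th),0,f),.08)])
      if B: g1.setdefault(ps,[]).append((th,f,round(float(abs(A[1]-B[1]).max()),1)))
g2={}
fin={}
for th in ths:
  for f in (0,1):
    F={}
    for ps in (-102,-12,78,168,33,123,-57,-147):
      B=allok([((inv(D(ps)),D(th),1,f),0),((inv(D(ps),.11),D(th),1,f),0),((inv(D(ps)),D(th),1,f),.08)])
      if B: F[ps]=B
    for ps in psis:
      if ps not in g1: continue
      A=allok([((lying(D(ps)),D(th),1,f),0),((lying(D(ps),.1),D(th),1,f),0),((lying(D(ps)),D(th),1,f),.08)])
      if A:
        for pf,B in F.items(): g2.setdefault(ps,[]).append((th,f,pf,round(float(abs(A[1]-B[1]).max()),1)))
for ps in g2:
  print(ps,"G1",sorted(g1[ps],key=lambda t:t[-1])[:4],"G2",sorted(g2[ps],key=lambda t:t[-1])[:6])
print("g1 only",{k:v[:2] for k,v in g1.items() if k not in g2})
E
time python3 scan.py
```

```text
no up 35 1
no up 50 0
no up 50 1
no up 65 0
no up 65 1
-150 G1 [(20, 0, 1.7), (20, 1, 1.7), (35, 0, 1.7)] G2 [(20, 0, -147, 1.2), (35, 0, -147, 1.3), (20, 0, 168, 1.4), (20, 0, 123, 1.4), (20, 1, 168, 1.4), (20, 1, 123, 1.4)]
-135 G1 [(20, 0, 1.6), (20, 1, 1.6), (35, 0, 1.7)] G2 [(20, 0, -147, 1.1), (35, 0, -147, 1.2), (20, 0, 168, 1.3), (20, 1, 168, 1.3), (35, 0, 168, 1.3), (50, 0, -147, 1.4)]
-120 G1 [(20, 0, 1.4), (20, 1, 1.4), (35, 0, 1.6)] G2 [(20, 0, 168, 1.1), (20, 1, 168, 1.1), (20, 0, -147, 1.2), (35, 0, 168, 1.2), (20, 0, -102, 1.4), (35, 0, -147, 1.4)]
-105 G1 [(20, 0, 1.3), (20, 1, 1.3), (35, 0, 1.5)] G2 [(20, 0, 168, 1.2), (20, 1, 168, 1.2), (20, 0, -147, 1.3), (35, 0, 168, 1.3), (65, 0, -102, 1.3), (20, 0, -102, 1.4)]
-90 G1 [(20, 0, 1.2), (20, 1, 1.2), (35, 0, 1.4)] G2 [(65, 0, -102, 1.2), (20, 0, 168, 1.3), (20, 1, 168, 1.3), (50, 0, -102, 1.3), (20, 0, -102, 1.4), (35, 0, -102, 1.4)]
-75 G1 [(20, 0, 1.1), (20, 1, 1.1), (35, 0, 1.3)] G2 [(65, 0, -102, 1.2), (65, 0, -57, 1.2), (50, 0, -102, 1.3), (20, 0, 168, 1.4), (20, 1, 168, 1.4), (20, 0, -102, 1.5)]
30 G1 [(20, 0, 
[... 1324 characters left out ...]
20, 1, 1.5), (35, 0, 1.5)] G2 [(65, 0, -102, 1.0), (65, 1, -102, 1.0), (50, 0, -102, 1.2), (65, 0, -147, 1.3), (65, 1, -147, 1.3), (65, 0, 33, 1.4)]
-15 G1 [(20, 0, 1.6), (20, 1, 1.6), (35, 0, 1.6)] G2 [(50, 0, -147, 1.1), (50, 1, -147, 1.1), (65, 0, -102, 1.1), (65, 0, 78, 1.1), (65, 1, -102, 1.1), (65, 1, 78, 1.1)]
0 G1 [(20, 0, 1.6), (20, 1, 1.6), (35, 0, 1.6)] G2 [(50, 0, 78, 1.1), (50, 1, 78, 1.1), (65, 0, -102, 1.1), (65, 0, -147, 1.1), (65, 1, -102, 1.1), (65, 1, -147, 1.1)]
15 G1 [(35, 0, 1.5), (20, 0, 1.6), (20, 1, 1.6)] G2 [(50, 1, 33, 1.2), (65, 0, 33, 1.2), (65, 1, 33, 1.2), (65, 0, 78, 1.3), (65, 1, 78, 1.3), (50, 1, -57, 1.4)]
g1 only {}
real	0m5.992s
user	0m2.132s
sys	0m0.264s
```

```bash
cat > s1.py <<'E'
from h import *
D=np.radians
t1=D(35)
gripper_to(.05)
movep(*tool(upright(.05),t1,0,0,back=.09))
p,o=tool(upright(),t1,0,0,back=.075); move_l(p,.2)
im,d,W=cloud("side"); cv2.imwrite("pics/g1a.png",cv2.resize(im[130:330,60:330,::-1],None,fx=2.5,fy=2.5))
p,o=tool(upright(),t1,0,0); print("contact",move_l(p,.12,max_force=15))
gripper_to(0,f_grip=110); s=observe(); print(s["time_s"],s["opening"],s["grasp_force"],s["ft_force"],s["eef_pos"]-p)
im,d,W=cloud("side"); cv2.imwrite("pics/g1b.png",cv2.resize(im[130:330,60:330,::-1],None,fx=2.5,fy=2.5))
E
python3 s1.py
```

```text
contact False
5.2667 0.010175516959138936 107.31022238731384 [-4.51733744 -1.135905    6.32676193] [0.00028688 0.00030072 0.00091714]
```

View pics/g1b.png

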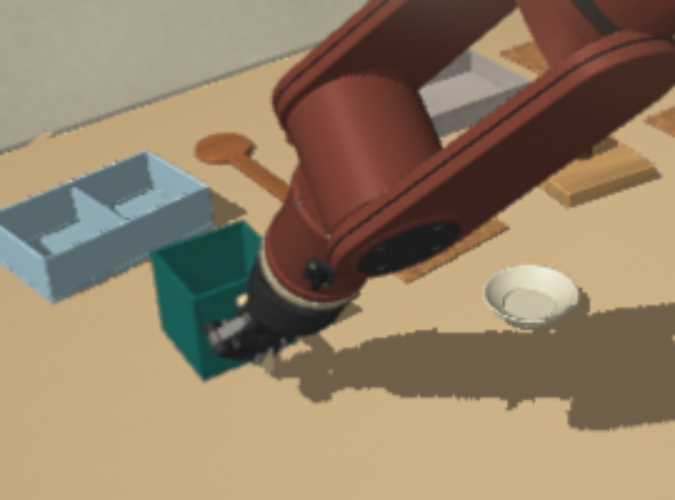

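The crop shows the gripper closed on the handle at about (260,330), with the pot still upright. Next I lift it and lay it on the mat.

```bash
cat > s2.py <<'E'
from h import *
D=np.radians
t1=D(35); pm=D(-90)
p,o=tool(upright(.15),t1,0,0); move_l(p,.15)
s=observe(); print(s["time_s"],s["opening"],s["grasp_force"],s["ft_force"])
movep(*tool(lying(pm,.12),t1,0,0))
for n in ("scene","side"):
    im,d,W=cloud(n); cv2.imwrite(f"pics/l_{n}.png",im[...,::-1]); np.savez(f"l_{n}.npz",im=im,W=W)
    hsv=cv2.cvtColor(im,cv2.COLOR_RGB2HSV); m=(hsv[...,0]>78)&(hsv[...,0]<100)&(hsv[...,1]>150)&(W[...,0]>.3)&(W[...,0]<.8)&(abs(W[...,1])<.3)
    print(n,m.sum(),np.nanpercentile(W[m],[1,99],axis=0).round(3).tolist())
print(observe()["time_s"])
a,b=[cv2.imread(f"pics/l_{n}.png")[90:300,y:y+260] for n,y in (("scene",140),("side",110))]
cv2.imwrite("pics/l.png",cv2.resize(np.hstack([a,b]),None,fx=1.5,fy=1.5))
E
python3 s2.py
```

```text
6.4667 0.009865635084645073 107.1628725528717 [ 0.42828231  1.37672534 -2.00838812]
scene 41 [[0.512, -0.047, 0.142], [0.6, 0.035, 0.215]]
side 1586 [[0.511, -0.036, 0.125], [0.596, 0.044, 0.21]]
7.7917
```

View pics/l.png

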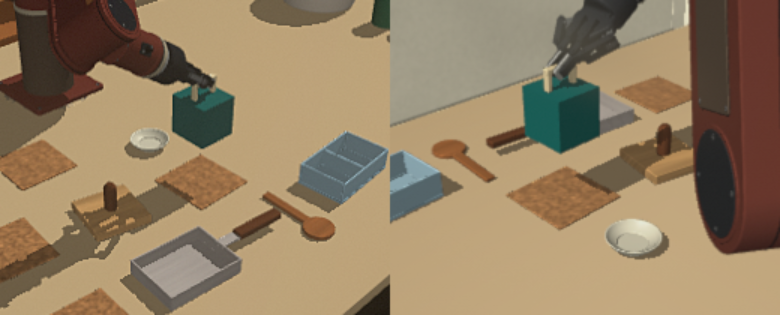

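Both views show the pot held on its side above the mat with the handle up, and its extents match the plan. Lowering it now.

```bash
cat > s3.py <<'E'
from h import *
D=np.radians
t1=D(35); pm=D(-90)
p,o=tool(lying(pm,.015),t1,0,0); move_l(p,.12)
p,o=tool(lying(pm,-.004),t1,0,0); print("contact",move_l(p,.03,max_force=4)); s=observe(); print(s["ft_force"],s["eef_pos"]-p)
gripper_to(.04); hold(.3)
d=R.from_euler('xyz',o).as_matrix()[:,2]; q=s["eef_pos"]-d*.10; move_l(q,.2)
move_l(q+[0,0,.10],.25)
movep(*tool(lying(pm,.10),D(50),1,0,back=.08))
for n in ("scene","side"):
    im,d,W=cloud(n); cv2.imwrite(f"pics/m_{n}.png",im[...,::-1])
    hsv=cv2.cvtColor(im,cv2.COLOR_RGB2HSV); H,S=hsv[...,0],hsv[...,1]; ok=(W[...,0]>.4)&(W[...,0]<.75)&(abs(W[...,1])<.2)
    m=(H>78)&(H<100)&(S>150)&ok
    print(n,m.sum(),np.nanpercentile(W[m],[1,99],axis=0).round(4).tolist())
    t=m&(W[...,2]>.085); print(" top",cv2.minAreaRect(W[t][:,:2].astype(np.float32)))
    hm=ok&(W[...,2]>.110)&(W[...,2]<.14)&(S<110)&(abs(W[...,1])<.06)&(hsv[...,2]>120)
    print(" handle",hm.sum(),np.nanpercentile(W[hm],[3,50,97],axis=0).round(4).tolist())
print(observe()["time_s"])
a,b=[cv2.imread(f"pics/m_{n}.png")[90:300,y:y+260] for n,y in (("scene",140),("side",110))]
cv2.imwrite("pics/m.png",cv2.resize(np.hstack([a,b]),None,fx=1.5,fy=1.5))
E
python3 s3.py
```

```text
contact True
[-1.53892263 -0.58675449  4.06032632] [-0.00043828  0.00029982  0.00663541]
scene 18 [[0.5137, -0.0435, 0.0924], [0.5956, 0.0359, 0.0986]]
 top ((0.5432143211364746, 0.007071677595376968), (0.11398353427648544, 0.03705774247646332), 43.82802200317383)
 handle 86 [[0.549, -0.034, 0.1119], [0.5585, -0.0055, 0.1286], [0.5644, 0.028, 0.1336]]
side 1735 [[0.5116, -0.0394, 0.008], [0.5965, 0.0419, 0.0933]]
 top ((0.5557010769844055, 0.0011288262903690338), (0.0891721174120903, 0.0842110812664032), 0.05239306390285492)
 handle 68 [[0.5502, -0.0283, 0.1111], [0.5549, 0.0195, 0.1272], [0.5624, 0.0287, 0.1297]]
12.55
```

View pics/m.png

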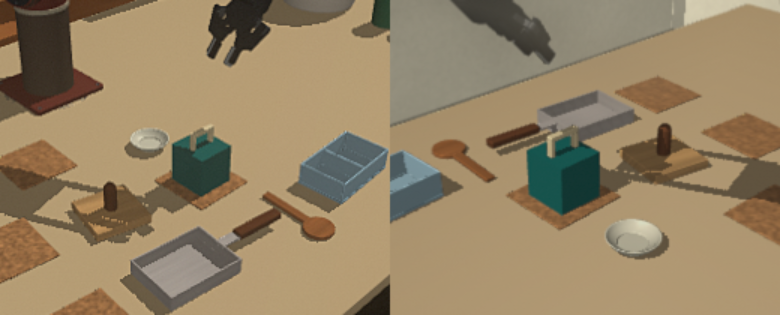

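The pot lies flat on the mat with the handle up, near pixel (200,160) in the left half, and it is released. Measured centre is about (0.556, 0.000). Regrasping from the other side.

```bash
cat > s4.py <<'E'
import h
from h import *
h.MAT=np.array([.5562,-.0005,.004])
D=np.radians
t2=D(50); pm=D(-90); pf=D(-102)
p,o=tool(lying(pm),t2,1,0,back=.08); move_l(p,.2,rotation=o)
p,o=tool(lying(pm),t2,1,0); print("contact",move_l(p,.12,max_force=15))
gripper_to(0,f_grip=110); s=observe(); print(s["time_s"],s["opening"],s["grasp_force"],s["ft_force"],s["eef_pos"]-p)
p,o=tool(lying(pm,.14),t2,1,0); move_l(p,.15)
movep(*tool(inv(pf,.11),t2,1,0))
s=observe(); print(s["time_s"],s["opening"],s["grasp_force"],s["ft_force"])
for n in ("scene","side"):
    im,d,W=cloud(n); cv2.imwrite(f"pics/i_{n}.png",im[...,::-1])
    hsv=cv2.cvtColor(im,cv2.COLOR_RGB2HSV); H,S=hsv[...,0],hsv[...,1]; ok=(W[...,0]>.35)&(W[...,0]<.75)&(W[...,1]<0)&(W[...,1]>-.4)
    m=(H>78)&(H<100)&(S>150)&ok
    print(n,m.sum(),np.nanpercentile(W[m],[1,99],axis=0).round(4).tolist())
    t=m&(W[...,2]>.203)
    if t.sum()>20: print(" top",cv2.minAreaRect(W[t][:,:2].astype(np.float32)), "plane", np.linalg.lstsq(np.c_[W[t][:,:2],np.ones(t.sum())],W[t][:,2],rcond=None)[0].round(3))
a,b=[cv2.imread(f"pics/i_{n}.png")[x:x+230,y:y+260] for n,x,y in (("scene",90,110),("side",60,180))]
cv2.imwrite("pics/i.png",cv2.resize(np.hstack([a,b]),None,fx=1.5,fy=1.5))
E
python3 s4.py
```

```text
contact False
14.3917 0.010060181335093331 107.53337502479553 [1.17762073 1.03897479 3.85634613] [0.0009175  0.00040022 0.00091678]
16.7833 0.010081114291130625 107.64950752258301 [ 1.69580336 -0.46815014 -2.47270384]
scene 71 [[0.4667, -0.2644, 0.1305], [0.5633, -0.1682, 0.2167]]
 top ((0.5163145661354065, -0.2163589596748352), (0.08631680905818939, 0.08387444913387299), 75.4090576171875) plane [-0.003 -0.003  0.215]
side 37 [[0.4693, -0.2544, 0.2086], [0.5459, -0.2295, 0.2117]]
 top ((0.5071238279342651, -0.2448369413614273), (0.014701372012495995, 0.07830432057380676), 70.74150848388672) plane [0.003 0.05  0.221]
```

View pics/i.png

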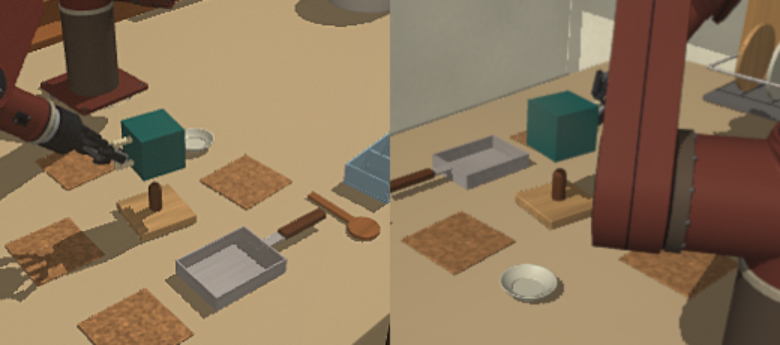

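The inverted pot hangs level above the peg and is centred to about 3 mm. Lowering, releasing and backing off.

```bash
cat > s5.py <<'E'
from h import *
D=np.radians
t2=D(50); pf=D(-102)
off=np.array([.002,-.001,0])
p,o=tool(inv(pf,.012),t2,1,0); move_l(p+off,.12)
p,o=tool(inv(pf,-.006),t2,1,0); print("contact",move_l(p+off,.03,max_force=5)); s=observe(); print(s["ft_force"],s["eef_pos"]-p-off)
im,d,W=cloud("scene"); cv2.imwrite("pics/f0.png",im[...,::-1])
gripper_to(.04); hold(.3)
d=R.from_euler('xyz',o).as_matrix()[:,2]; q=s["eef_pos"]-d*.12; move_l(q,.2); move_l(q+[0,0,.1],.25); hold(.3)
for n in ("scene","side"):
    im,d,W=cloud(n); cv2.imwrite(f"pics/f_{n}.png",im[...,::-1])
    hsv=cv2.cvtColor(im,cv2.COLOR_RGB2HSV); H,S=hsv[...,0],hsv[...,1]; ok=(W[...,0]>.35)&(W[...,0]<.75)&(W[...,1]<0)&(W[...,1]>-.4)
    m=(H>78)&(H<100)&(S>150)&ok
    print(n,m.sum(),np.nanpercentile(W[m],[1,99],axis=0).round(4).tolist())
    t=m&(W[...,2]>.098)
    if t.sum()>20: print(" top",cv2.minAreaRect(W[t][:,:2].astype(np.float32)), "plane", np.linalg.lstsq(np.c_[W[t][:,:2]-[.519,-.215],np.ones(t.sum())],W[t][:,2],rcond=None)[0].round(4))
print(observe()["time_s"],observe()["ft_force"])
a,b=[cv2.imread(f"pics/f_{n}.png")[x:x+230,y:y+260] for n,x,y in (("scene",90,110),("side",60,180))]
cv2.imwrite("pics/f.png",cv2.resize(np.hstack([a,b]),None,fx=1.5,fy=1.5))
E
python3 s5.py
```

```text
contact True
[ 0.48975805 -0.25510527  4.30255471] [ 0.00040362 -0.00031986  0.00926736]
scene 27 [[0.4683, -0.2503, 0.0784], [0.5623, -0.1719, 0.1132]]
 top ((0.5028228163719177, -0.1982603222131729), (0.11433371901512146, 0.05350702255964279), 36.41996383666992) plane [ 0.0306 -0.0088  0.1092]
side 1087 [[0.4706, -0.2412, 0.0244], [0.5671, -0.1625, 0.1061]]
 top ((0.5169333815574646, -0.21326687932014465), (0.08867596834897995, 0.08499796688556671), 75.7486572265625) plane [-0.0136 -0.0215  0.1043]
20.7083 [ 0.29654898 -0.10432391 -0.02801999]
```

View pics/f.png

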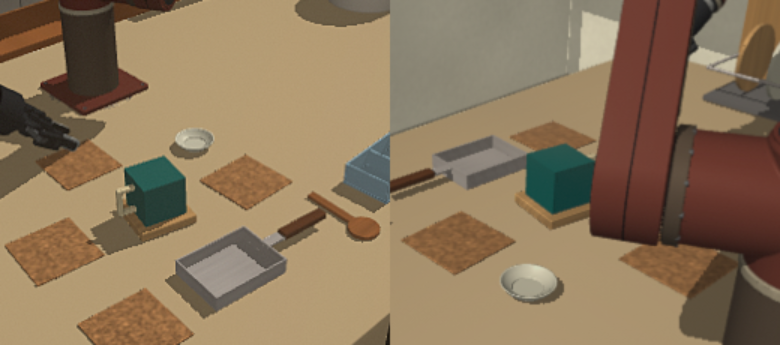

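The pot sits upside down over the peg on the base and is released. I'll check that it didn't drop when I let go by comparing the frames before and after release.

```bash
python3 - <<'E'
import cv2,numpy as np
a,b=cv2.imread("pics/f0.png"),cv2.imread("pics/f_scene.png")
for im in (a,b):
    h=cv2.cvtColor(im,cv2.COLOR_BGR2HSV); m=((h[...,0]>75)&(h[...,0]<102)&(h[...,1]>90)); m[:240-20]&=True
    m[:, :225]=0; m[:240]=m[:240]; m[:, 300:]=0; 
    ys,xs=np.nonzero(m[:,:300]); print(len(xs))
ca,cb=[cv2.resize(i[235:335,215:315],None,fx=4,fy=4,interpolation=cv2.INTER_CUBIC) for i in (a,b)]
ca,cb=[cv2.resize(i[235:335,215:315],None,fx=4,fy=4) if 0 else cv2.resize(i[225:345,200:320],None,fx=3.2,fy=3.2) for i in (a,b)] if 0 else [cv2.resize(i[235:340,215:315],None,fx=4,fy=4) for i in (a,b)] if 0 else [cv2.resize(i[190:335,215:315],None,fx=3.9,fy=3.9) for i in (a,b)] if 0 else [cv2.resize(i[180:260,180:310],None,fx=3,fy=3) for i in (a,b)]
cv2.imwrite("pics/cmp.png",cv2.convertScaleAbs(np.hstack([ca,cb]),alpha=1.8))
g=[cv2.cvtColor(i,cv2.COLOR_BGR2GRAY)[188:245,245:300].astype(np.float32) for i in (a,b)]
print(cv2.phaseCorrelate(g[0],g[1],cv2.createHanningWindow(g[0].shape[::-1],cv2.CV_32F)))
E
```

```text
200
179
((0.07610928561708974, 0.0391803671572859), 0.9685756776067945)
```

View pics/cmp.png

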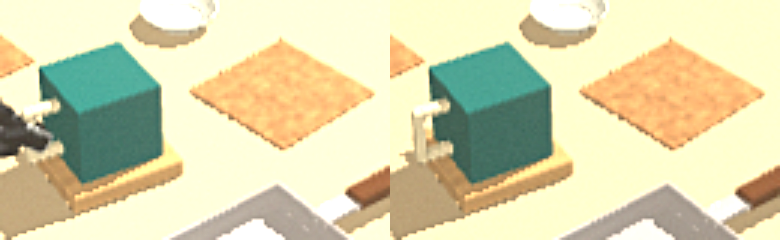

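The two frames are the same: the pot moved less than 0.1 px on release, so the rim was already resting on the base. Handing in.

```bash
python3 -c "
from plant import *
print(job_done())"
```

```text
the job is handed in; nothing more can be done
None
```

The job is handed in at about 21 s of the 61 s allowed: the pot was laid on its side on the cork mat and released, then regrasped and turned over onto the peg, with its rim resting on the base before I let go and the bystanders left alone.

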